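# Nest the angle brackets in the kit tray

## Robot

A 6-joint arm with a two-finger parallel gripper is mounted at the origin on a cart in front of the work surface, level with it; the furniture and walls round the work are solid. World frame = base frame: x ahead of the robot, y to its left, z up, the work surface at z = 0. Lengths are in mm, angles in rad, forces in N, time in s.
With the tool pointing down it reaches from about 300 to 775 mm from the base axis. Payload 14.6 kg.
Tool frame: the origin (TCP) lies on the centre line of the jaws, within the pads' length; the fingertips stand 19 mm ahead of it and the grasp point (between the pads) is the TCP (bot.tip_reach is the distance from the TCP to the fingertips, in mm); z points along the fingers, y is the line along which they close (so a half turn about z gives the same grasp; the last joint's range is limited). The gripper opens to 85 mm and grips with 20 to 120 N. Pads are 22 mm wide; open, the fingers measure 114 mm over their backs; the gripper's body (76 mm by 85 mm) begins 54 mm behind the grasp point. The pads swing forward as they close: fully open they stand 13 mm farther back than shut.
Start: joints at [-1.313, 0.3, 1.521, -0, 1.321, -0.067], TCP at [175.508, -521.235, 250.281] pointing down, gripper open.
Joint ranges: [-3.03, 3.03], [-0.79, 2.21], [0.23, 2.52], [-1.04, 4.18], [0, 3.07], [-2.55, 2.55]. Speed limits (rad/s): [2.22, 2.22, 2.57, 3.14, 3.14, 3.14].

## Interface

Orientations are given as a unit quaternion [w, x, y, z].
In Python, from rig import bot gives the robot as it stands. Calls block until the motion is done:
- bot.move_to(position, orientation): joint-space move of the TCP to a pose.
- bot.servo_line(position, attitude=None, speed=150, until_force=None): straight line of the TCP; attitude=None keeps the orientation; speed is the mean speed in mm/s. With until_force (N) it stops when the force on the tool has changed by that much, and returns True; else False.
- bot.move_joints(angles): joint-space move.
- bot.move_gripper(opening, grip_force=None): finger opening in mm; grip_force is the grip in N (None keeps the last); returns when the fingers have stopped.
- bot.dwell(seconds).
- bot.ik(position, orientation): joint angles nearest the present ones, or None.
- bot.read_state(): the state.
- bot.read_camera(name): name is "scene" or "top"; returns a dict with "image" (420x560x3 uint8, blue, green, red), "depth" (420x560 float32, mm along the optical axis (not along the pixel's ray), 0 where there is no reading), "fovy" (degrees; the focal length in pixels is half the picture's height over the tangent of half this angle, whatever the lens; pixels are square), "cx", "cy" (the principal point, pixels), "k1" (the pictures are not rectified: a ray, as slopes to the right and down, at radius r is drawn at 1 + k1 r^2 times it, then the intrinsics apply), "eye" and "attitude" of the camera in the world. Camera axes: x right, y down, z forward; pixel columns grow to the right and rows downward; lengths in mm; the calibration is good to about 2 mm. A picture is of the moment at which its call begins.
A pose or a line that the arm cannot do raises bot.MotionError and nothing moves.
- bot.finish_job(): hands the job in; it is judged then, once.
The state is a dict: "clock": time; "joint_positions": joint angles; "qvel": joint speeds; "effort": joint torques, N m; "ee_pos": TCP position; "tool_rot": TCP orientation; "ft_force": force on the tool from outside, world axes, zero at the start; "moment": the same for the moment, N m; "grip_width": finger opening in mm; "grip_force": force on a finger pad.
Only numpy, scipy, OpenCV 4.12 (cv2) and the standard library are available. Lean on these libraries where they do the work, as an engineer would, in place of code of your own. Each camera call takes 0.05 s, during which the arm holds its last target. There are 200 camera calls.

## Task

Pack the four loose steel angle brackets into the middle of the grey kit tray as one nested pile, from the largest to the smallest: the largest goes flat on the tray floor with its upright leg towards the tray's high wall. Lay each smaller one flat on the flange of the one before, centred along its length and turned half round to it so that its leg stands over that flange's free edge; the legs then alternate from side to side and tuck in beside each other. Let go of each before fetching the next, and leave the two bottles and the timer where they stand.

Things in the scene. Friction and masses are not known exactly. Their poses are not given: they have to be found in the camera images.
- bracket_a: The largest of four L-shaped bare steel angle brackets, flange flat, other leg upright. Flange 70 (x) x 66 (y) mm, 4 mm thick; height 40 mm. Origin: on the underside, mid-edge below the leg's outer face; z up, x points from the leg (x = 0 to 4 mm, full 66 mm long) to the flange's free edge (x = 70). Grip it across y, pads on the two ends of the upright leg.
- bracket_b: The second largest of four L-shaped bare steel angle brackets, flange flat, other leg upright. Flange 60 (x) x 60 (y) mm, 4 mm thick; height 36 mm. Origin: on the underside, mid-edge below the leg's outer face; z up, x points from the leg (x = 0 to 4 mm, full 60 mm long) to the flange's free edge (x = 60). Grip it across y, pads on the two ends of the upright leg.
- bracket_c: The third largest of four L-shaped bare steel angle brackets, flange flat, other leg upright. Flange 50 (x) x 54 (y) mm, 4 mm thick; height 32 mm. Origin: on the underside, mid-edge below the leg's outer face; z up, x points from the leg (x = 0 to 4 mm, full 54 mm long) to the flange's free edge (x = 50). Grip it across y, pads on the two ends of the upright leg.
- bracket_d: The smallest of four L-shaped bare steel angle brackets, flange flat, other leg upright. Flange 40 (x) x 48 (y) mm, 4 mm thick; height 28 mm. Origin: on the underside, mid-edge below the leg's outer face; z up, x points from the leg (x = 0 to 4 mm, full 48 mm long) to the flange's free edge (x = 40). Grip it across y, pads on the two ends of the upright leg.
- kit_tray: Grey plastic tray, fixed, 112 (x) x 148 (y) mm outside, walls 4, floor 3 mm thick; walls 8 mm high, but 30 mm on its +x side. Origin: centre of its underside. Nested, each leg stands over the free edge of the flange below: in tray coordinates the legs' outer faces lie at x = +35 (a), -35 (b), +25 (c), -25 mm (d), y = 0, 6 mm clear of one another, tops level.
- brown_bottle: Bystander: brown reagent bottle with black cap, 40 mm wide, 85 mm high, standing; origin at the centre of its base.
- dropper_bottle: Bystander: small white bottle with white cap, 26 mm wide, 68 mm high, standing; origin at the centre of its base.
- timer: Bystander: white bench timer standing on edge, 21 x 62 x 54 mm; origin at the centre of its base.

How it is judged (in metres and radians):
On the way, in this order (a step that is already met when the one before it is completed fails the run):
1. the largest bracket lies flat in the middle of the tray, leg towards the high wall, let go (angle between bracket_a's own z axis and vertical below 0.06 rad and x of bracket_a in the frame of kit_tray between 0.024 and 0.046 m and y of bracket_a in the frame of kit_tray between -0.015 and 0.015 m and z of bracket_a in the frame of kit_tray between 0.0014 and 0.0046 m and angle between the x axis of bracket_a and the x axis of kit_tray, either way round below 0.2 rad and contact force between the fingers and bracket_a below 0.3 N and linear speed of bracket_a below 0.03 m/s), for 0.2 s.
2. the second largest lies flat on the largest, turned half round, let go (angle between bracket_b's own z axis and vertical below 0.06 rad and x of bracket_b in the frame of bracket_a between 0.061 and 0.079 m and y of bracket_b in the frame of bracket_a between -0.01 and 0.01 m and z of bracket_b in the frame of bracket_a between 0.0024 and 0.0056 m and angle between the x axis of bracket_b and the x axis of bracket_a, either way round below 0.2 rad and contact force between the fingers and bracket_b below 0.3 N and linear speed of bracket_b below 0.03 m/s), for 0.2 s.
3. the third largest lies flat on the second largest, turned half round, let go (angle between bracket_c's own z axis and vertical below 0.06 rad and x of bracket_c in the frame of bracket_b between 0.051 and 0.069 m and y of bracket_c in the frame of bracket_b between -0.01 and 0.01 m and z of bracket_c in the frame of bracket_b between 0.0024 and 0.0056 m and angle between the x axis of bracket_c and the x axis of bracket_b, either way round below 0.2 rad and contact force between the fingers and bracket_c below 0.3 N and linear speed of bracket_c below 0.03 m/s), for 0.2 s.
4. the smallest lies flat on the third largest, turned half round, let go (angle between bracket_d's own z axis and vertical below 0.06 rad and x of bracket_d in the frame of bracket_c between 0.041 and 0.059 m and y of bracket_d in the frame of bracket_c between -0.01 and 0.01 m and z of bracket_d in the frame of bracket_c between 0.0024 and 0.0056 m and angle between the x axis of bracket_d and the x axis of bracket_c, either way round below 0.2 rad and contact force between the fingers and bracket_d below 0.3 N and linear speed of bracket_d below 0.03 m/s), for 0.2 s.
At the end, for the whole second after the job is handed in: bracket_a flat on the tray floor, within 11 mm (x) and 15 mm (y) of its nested place, leg to the high wall; each next one flat on the flange below, turned half round, its leg within 9 mm of that flange's free edge, centred within 10 mm, square within 0.2 rad; all released and at rest (angle between each of bracket_a, bracket_b, bracket_c, bracket_d's own z axis and vertical below 0.06 rad and x of bracket_a in the frame of kit_tray between 0.024 and 0.046 m and y of bracket_a in the frame of kit_tray between -0.015 and 0.015 m and z of bracket_a in the frame of kit_tray between 0.0014 and 0.0046 m and angle between the x axis of bracket_a and the x axis of kit_tray, either way round below 0.2 rad and contact force between the fingers and bracket_a below 0.3 N and linear speed of each of bracket_a, bracket_b, bracket_c, bracket_d below 0.02 m/s and angular speed of each of bracket_a, bracket_b, bracket_c, bracket_d below 0.2 rad/s and x of bracket_b in the frame of bracket_a between 0.061 and 0.079 m and y of bracket_b in the frame of bracket_a between -0.01 and 0.01 m and z of bracket_b in the frame of bracket_a between 0.0024 and 0.0056 m and angle between the x axis of bracket_b and the x axis of bracket_a, either way round below 0.2 rad and contact force between the fingers and bracket_b below 0.3 N and x of bracket_c in the frame of bracket_b between 0.051 and 0.069 m and y of bracket_c in the frame of bracket_b between -0.01 and 0.01 m and z of bracket_c in the frame of bracket_b between 0.0024 and 0.0056 m and angle between the x axis of bracket_c and the x axis of bracket_b, either way round below 0.2 rad and contact force between the fingers and bracket_c below 0.3 N and x of bracket_d in the frame of bracket_c between 0.041 and 0.059 m and y of bracket_d in the frame of bracket_c between -0.01 and 0.01 m and z of bracket_d in the frame of bracket_c between 0.0024 and 0.0056 m and angle between the x axis of bracket_d and the x axis of bracket_c, either way round below 0.2 rad and contact force between the fingers and bracket_d below 0.3 N); the robot touches nothing.
It fails at once if the brown bottle is pushed more than 25 mm or knocked over (distance of brown_bottle from where it was at the start of the episode above 0.025 m or angle between brown_bottle's own z axis and vertical above 0.5 rad).
It fails at once if the small white bottle is pushed more than 25 mm or knocked over (distance of dropper_bottle from where it was at the start of the episode above 0.025 m or angle between dropper_bottle's own z axis and vertical above 0.5 rad).
It fails at once if the timer is pushed more than 25 mm or knocked over (distance of timer from where it was at the start of the episode above 0.025 m or angle between timer's own z axis and vertical above 0.5 rad).
It also fails if it takes over 128 s, if anything falls off the work surface, if the arm or the gripper's body presses on something with over 40 N, if the wrist force passes 120 N, or if a joint passes its speed limit or range.

## Working session

There is one attempt and no reset: what is moved stays moved. The work goes in short steps, each a Python script; the robot and the scene stay as the last script left them, time stands still between calls to the robot, and variables do not carry over. Pictures are saved under pics/ and viewed, at most 14 in all, crops included, and the job is handed in when it is done.

```bash
mkdir -p pics; ls
cat > h.py <<'E'
import numpy as np, cv2
from scipy.spatial.transform import Rotation as R
from rig import bot
def rot(q): return R.from_quat([q[1],q[2],q[3],q[0]]).as_matrix()
def cloud(c):
    h,w=c["depth"].shape; f=h/2/np.tan(np.radians(c["fovy"])/2)
    K=np.array([[f,0,c["cx"]],[0,f,c["cy"]],[0,0,1.]])
    u,v=np.meshgrid(np.arange(w),np.arange(h))
    p=np.stack([u,v],-1).reshape(-1,1,2).astype(np.float64)
    s=cv2.undistortPoints(p,K,np.array([c["k1"],0,0,0.])).reshape(h,w,2)
    d=c["depth"].astype(float)
    P=np.dstack([s*d[...,None],d])@rot(c["attitude"]).T+np.array(c["eye"])
    P[d==0]=np.nan
    return P
def down(yaw): # tool y axis (closing) at angle yaw from world y ; z down
    M=R.from_euler('z',yaw)*R.from_euler('x',np.pi)
    q=M.as_quat(); return [q[3],q[0],q[1],q[2]]
E
python3 - <<'E'
from h import *
for n in("top","scene"):
    c=bot.read_camera(n); cv2.imwrite(f"pics/{n}0.png",c["image"]); np.save(f"{n}0.npy",cloud(c))
    print(n,c["eye"],c["attitude"],c["fovy"],c["k1"],c["cx"],c["cy"])
s=bot.read_state(); print(s["tool_rot"],s["clock"],s["grip_width"])
E
```

```text
pics
top [468.86266873  -9.48925435 957.57020831] [ 0.01999261 -0.69943791  0.71397555 -0.02501645] 49.10102168723383 0.013757103607276357 276.0349172808763 210.47990357922683
scene [ 250.73991394 -525.38365237  704.90238014] [-0.34667174  0.90386676 -0.23279191  0.09301348] 50.10625208206893 0.0478039553115618 285.69194499045 210.0302025248765
[-5.53710367e-04  9.86845150e-01  1.61667374e-01 -5.08175669e-05] 0.1 85.09005862548803
```

View pics/top0.png

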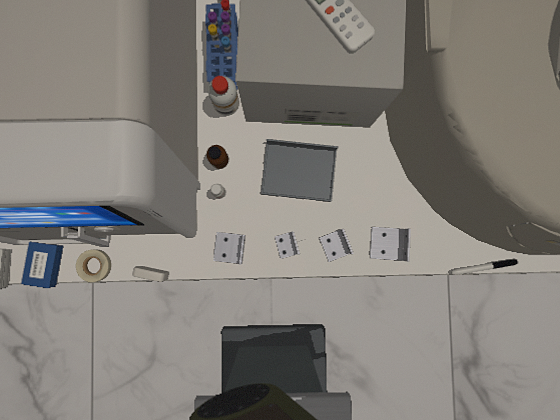

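View pics/scene0.png

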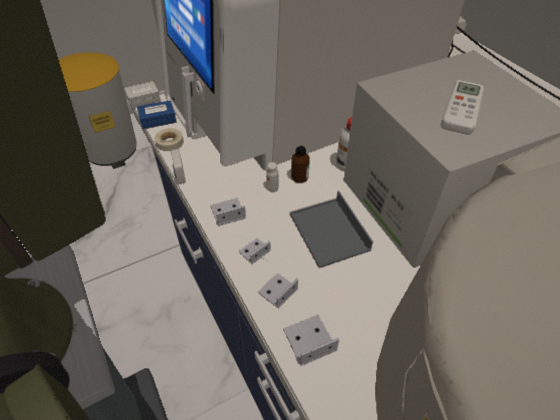

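Top view (up = +x, left = +y): brackets B/?(229,247), D(286,244), C(335,244), A(389,243); tray at (299,170) with its high wall on the upper edge; bottles at (217,157) and (217,191); timer near (150,273). I'll take metric fits and an enlarged crop.

Run:
```python
from h import *
P=np.load("top0.npy"); S=np.load("scene0.npy")
im=cv2.imread("pics/top0.png"); cv2.imwrite("pics/crop1.png",cv2.resize(im[130:275,195:420],None,fx=3.5,fy=3.5,interpolation=cv2.INTER_CUBIC))
print("table z", np.nanmedian(P[205:225,250:360,2]), np.nanmedian(S[255:275,230:236,2]),np.nanmedian(S[150:190,225:260,2],))
boxes=dict(B=(210,226,250,270),D=(270,226,304,264),C=(314,224,356,264),A=(364,220,416,268),tray=(255,134,345,205),timer=(128,260,172,285),brown=(204,142,232,172),drop=(204,182,230,202))
for k,(a,b,c,d) in boxes.items():
    Q=P[b:d,a:c].reshape(-1,3); lo,hi=Q[:,:2][~np.isnan(Q[:,0])].min(0),np.nanmax(Q[:,:2],0)
    for nm,X in(("top",Q),("scn",S.reshape(-1,3))):
        X=X[~np.isnan(X[:,0])]; X=X[np.all((X[:,:2]>lo)&(X[:,:2]<hi),1)]
        if k=="tray": X=X[X[:,2]<60]
        for z0 in(2,10):
            Y=X[X[:,2]>z0]
            if len(Y)<8: continue
            r=cv2.minAreaRect(Y[:,:2].astype(np.float32))
            print(k,nm,z0,len(Y),"c",np.round(r[0],1),"s",np.round(r[1],1),"ang",round(r[2],1),"mean",np.round(Y.mean(0),1),"zmax",round(np.percentile(Y[:,2],98),1))
```

```text
table z -1.5217231121152963 -1.966361503988196 -0.7268116464869081
B top 2 729 c [457.5  85. ] s [79.4 80.1] ang 7.5 mean [454.4  80.1   7.4] zmax 36.7
B top 10 84 c [451.2  53.2] s [ 4.3 58.4] ang 82.7 mean [450.8  52.8  31.9] zmax 38.9
B scn 2 599 c [453.5  81.1] s [62.9 59.8] ang 82.2 mean [451.1  70.7  14. ] zmax 36.1
B scn 10 289 c [449.6  52.8] s [ 6.9 59.8] ang 83.4 mean [449.3  52.9  24.5] zmax 37.0
D top 2 429 c [455.  -33.9] s [70.5 68.6] ang 73.1 mean [458.8 -38.8   7.3] zmax 29.1
D top 10 56 c [462.7 -55. ] s [47.3  6. ] ang 10.4 mean [462.3 -54.9  26.2] zmax 30.7
D scn 2 428 c [456.7 -41.5] s [62.4 58.9] ang 78.2 mean [456.  -42.8  10.4] zmax 28.7
D scn 10 157 c [460.5 -55.1] s [47.2  5.1] ang 14.2 mean [460.  -55.9  21.1] zmax 29.3
C top 2 631 c [ 457.8 -136.7] s [80.9 78.5] ang 88.1 mean [ 456.5 -140.     7.8] zmax 33.0
C top 10 94 c [ 463.7 -158.9] s [52.8  4.1] ang 20.2 mean [ 463.2 -158.6   26.8] zmax 34.5
C scn 2 712 c [ 454.1 -135.7] s [61.8 62.6] ang 9.2 mean [ 454.1 -140.9    9.2] zmax 32.6
C scn 10 182 c [ 462.3 -159.3] s [53.6  4.1] ang 19.9 mean [ 461.3 -160.
[... 1138 characters left out ...]
[646.5 100.1] s [50.3 59.2] ang 89.0 mean [634.9  96.4  61.8] zmax 86.8
brown top 10 417 c [638.6  99.3] s [40.2 38.6] ang 89.1 mean [635.   96.5  63.8] zmax 86.8
brown scn 2 597 c [632.3  98.2] s [35.7 46.9] ang 53.7 mean [632.3  90.9  48.8] zmax 86.6
brown scn 10 550 c [635.3  96.2] s [34.7 39.5] ang 55.1 mean [632.4  91.1  52.5] zmax 86.6
drop top 2 174 c [572.4 109.7] s [33.6 46.3] ang 8.8 mean [568.   97.   53.9] zmax 70.1
drop top 10 166 c [568.8  98.2] s [22.3 24.7] ang 44.8 mean [568.   96.7  56.2] zmax 70.1
drop scn 2 308 c [561.7 107. ] s [26.3 46.3] ang 36.3 mean [565.4  94.1  41. ] zmax 68.8
drop scn 10 281 c [569.7 109.6] s [45.5 26.5] ang 84.9 mean [565.5  94.3  44.3] zmax 68.8
```

View pics/crop1.png

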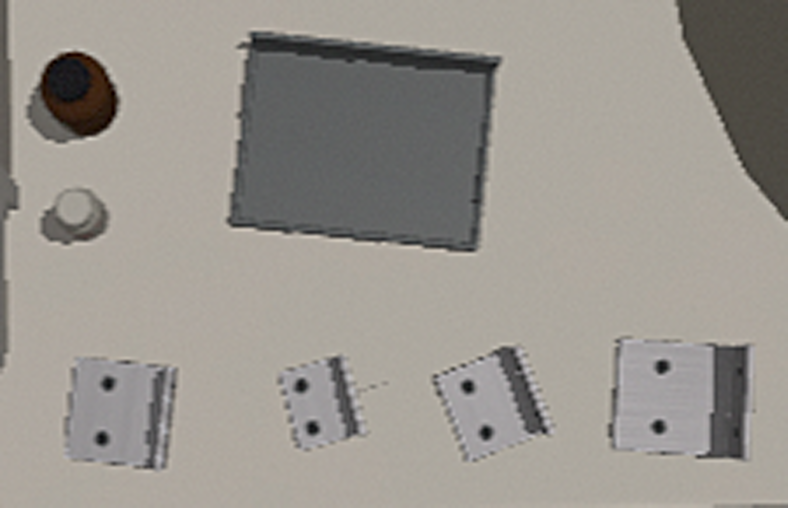

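Crop: all four legs are on the right (−y) side, flanges to +y; leg lengths measured (65.7, 60, 53, 47) match A, B, C, D. Tray wall runs (250,35)–(498,60). Next: a tray fit by colour, obstacle clearance, and IK choice.

Run:
```python
from h import *
for n,(a,b,c,d) in(("top",(250,134,350,210)),("scene",(280,185,380,275))):
    P=np.load(n+"0.npy")[b:d,a:c]; im=cv2.imread(f"pics/{n}0.png")[b:d,a:c]
    m=(im.max(2)<130).astype(np.uint8); k,l,st,_=cv2.connectedComponentsWithStats(m)
    i=1+np.argmax(st[1:,4]); Q=P[(l==i)]; Q=Q[(Q[:,2]<40)]
    for zz in((-9,6),(-9,40),(14,40)):
        Y=Q[(Q[:,2]>zz[0])&(Q[:,2]<zz[1])]; r=cv2.minAreaRect(Y[:,:2].astype(np.float32)); print(n,zz,len(Y),np.round(r[0],1),np.round(r[1],1),round(r[2],1),"mean",np.round(Y.mean(0),1))
P=np.vstack([np.load(n+"0.npy").reshape(-1,3) for n in("top","scene")]); P=P[~np.isnan(P[:,0])]
H=P[(P[:,2]>100)]
for nm,p in dict(A=(453,-272),B=(450,60),C=(460,-152),D=(458,-48),tray=(614,-70)).items():
    for z in((100,200),(200,350),(350,600)):
        X=H[(H[:,2]>z[0])&(H[:,2]<z[1])]
        X=X[(X[:,0]>330)]
        dd=np.hypot(*(X[:,:2]-p).T); j=np.argmin(dd); print(nm,z,round(dd[j]),np.round(X[j]))
pk=dict(A=(453,-279,84),B=(450,53,83),C=(462.5,-159,110),D=(461,-55,102))
print(bot.tip_reach)
for k,(x,y,t) in pk.items():
    for o in(0,180,-180):
        tp={'A':172,'B':-8,'C':172,'D':-8}[k]
        print(k,o,[np.round(q,2) if q is not None else None for q in(bot.ik([x,y,22],down(np.radians(t+o))),bot.ik([x,y,120],down(np.radians(t+o))),bot.ik([612,-68,25],down(np.radians(tp+o))))])
```

```text
top (-9, 6) 3351 [615.1 -62.5] [153.6 119.9] 82.8 mean [610.9 -65.2   2.8]
top (-9, 40) 3996 [615.1 -62.5] [153.6 119.9] 82.8 mean [613.4 -65.2   4.7]
top (14, 40) 243 [664.7 -72.9] [144.7   4.8] 82.5 mean [664.1 -71.4  26. ]
scene (-9, 6) 2921 [619.6 -57.6] [166.5 129.6] 83.0 mean [609.8 -66.6   2.7]
scene (-9, 40) 3633 [619.6 -57.8] [167.  129.7] 82.9 mean [614.3 -68.3   5.2]
scene (14, 40) 320 [662.7 -72.3] [147.4   6.6] 82.7 mean [661.5 -77.9  24.2]
A (100, 200) 102 [ 528. -342.  102.]
A (200, 350) 110 [ 531. -350.  200.]
A (350, 600) 412 [515. 136. 351.]
B (100, 200) 85 [485. 137. 102.]
B (200, 350) 92 [497. 139. 213.]
B (350, 600) 100 [515. 136. 351.]
C (100, 200) 190 [ 569. -308.  105.]
C (200, 350) 197 [ 573. -314.  201.]
C (350, 600) 293 [515. 136. 351.]
D (100, 200) 187 [497. 135. 123.]
D (200, 350) 189 [501. 137. 202.]
D (350, 600) 192 [515. 136. 351.]
tray (100, 200) 94 [708. -72. 133.]
tray (200, 350) 96 [709. -76. 216.]
tray (350, 600) 206 [602. 136. 379.]
19.0
A 0 [array([-0.62,  0.57,  1.74,  0.  ,  0.83, -0.52]), array([-0.62,  0.41,  1.7 ,  0.  ,  1.03, -0.52]), arr
[... 565 characters left out ...]
 1.82,  0.  ,  1.  , -0.76]), array([-0.17,  0.7 ,  1.49,  0.  ,  0.95, -1.6 ])]
C 180 [array([-0.41,  0.5 ,  1.87, -0.  ,  0.78,  2.39]), array([-0.41,  0.32,  1.82, -0.  ,  1.  ,  2.39]), array([-0.17,  0.7 ,  1.49, -0.  ,  0.95,  1.54])]
C -180 [array([-0.41,  0.5 ,  1.87, -0.  ,  0.78,  2.39]), array([-0.41,  0.32,  1.82, -0.  ,  1.  ,  2.39]), array([-0.17,  0.7 ,  1.49, -0.  ,  0.95,  1.54])]
D 0 [array([-0.2 ,  0.46,  1.93, -0.  ,  0.75, -0.41]), array([-0.2 ,  0.27,  1.89,  0.  ,  0.98, -0.41]), array([-0.17,  0.7 ,  1.49, -0.  ,  0.95,  1.54])]
D 180 [None, None, array([-0.17,  0.7 ,  1.49,  0.  ,  0.95, -1.6 ])]
D -180 [None, None, array([-0.17,  0.7 ,  1.49,  0.  ,  0.95, -1.6 ])]
```

```bash
cat > pp.py <<'E'
from h import *
T0=np.array([611.,-66.]); TY=-7.3
PK=dict(A=(453.5,-278.9,84.1,66),B=(450.4,53.,83.,60),C=(463.,-159.1,110.,54),D=(461.6,-55.,102.3,48))
PL=dict(A=(35,180,3),B=(-35,0,7),C=(25,180,11),D=(-25,0,15))
OFF=9.; ZP=20.
def rv(a,v): return R.from_euler('z',a,degrees=True).as_matrix()[:2,:2]@np.array(v,float)
def pick(k,dz=0):
    x,y,t,w=PK[k]; p=np.array([x,y])+rv(t,[OFF-2,0]); q=down(np.radians(t))
    bot.move_gripper(min(85,w+18),60)
    bot.move_to([*p,130],q); bot.servo_line([*p,50],speed=150)
    print("hit",bot.servo_line([*p,ZP+dz],speed=60,until_force=15))
    bot.move_gripper(w-15,60); s=bot.read_state()
    print("grip",s["grip_width"],s["grip_force"],s["ee_pos"])
    bot.servo_line([*p,130],speed=120)
    s=bot.read_state(); print("lifted",s["grip_width"],s["grip_force"],s["ft_force"],s["clock"])
def place(k,dx=0,dy=0,dz=0,dyaw=0):
    X,f,z=PL[k]; t=TY+f+dyaw; g=OFF*(-1 if f else 1)
    p=T0+rv(TY,[X+g+dx,dy]); q=down(np.radians(t)); zz=ZP+dz+z
    bot.move_to([*p,130],q); bot.servo_line([*p,zz+12],speed=100)
    print("touch",bot.servo_line([*p,zz-1.5],speed=12,until_force=4)); s=bot.read_state()
    print("at",s["ee_pos"],"expected z",zz)
    bot.move_gripper(min(85,PK[k][3]+8)); bot.dwell(.3)
    bot.servo_line([*p,130],speed=120); print(bot.read_state()["clock"])
E
python3 - <<'E'
from pp import *
pick("A")
c=bot.read_camera("scene"); cv2.imwrite("pics/a1.png",c["image"])
E
```

```text
hit False
grip 64.80381737986444 64.4036078453064 [ 454.4414928  -272.1138316    20.81186837]
lifted 64.86238635792577 66.10546946525574 [ 0.04706668 -1.13946078 -1.32427294] 4.5083
```

View pics/a1.png

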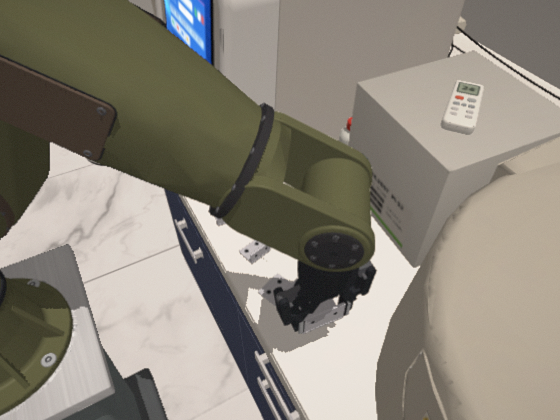

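Bracket A is held between the fingers at (325,318) and hangs level. Placing it.

```bash
cat > look.py <<'E'
from pp import *
import sys
def look(name,view=True):
    q=bot.read_state()["joint_positions"]
    c=bot.read_camera("top"); P=cloud(c); np.save(name+".npy",P)
    cv2.imwrite(f"pics/{name}.png",cv2.resize(c["image"][130:215,240:360],None,fx=6,fy=6,interpolation=cv2.INTER_CUBIC))
    Q=P[130:215,240:360].reshape(-1,3); Q=Q[~np.isnan(Q[:,0])]
    L=(Q[:,:2]-T0)@R.from_euler('z',TY,degrees=True).as_matrix()[:2,:2]
    m=(abs(L[:,0])<45)&(abs(L[:,1])<50)
    for a,b in((-45,-29),(-29,-10),(10,28),(28,45)):
        s=m&(L[:,0]>a)&(L[:,0]<b)&(Q[:,2]>33)&(Q[:,2]<50)
        if s.sum()>6:
            r=cv2.minAreaRect(L[s].astype(np.float32)); print("leg",a,b,s.sum(),np.round(L[s].mean(0),1),np.round(r[0],1),np.round(r[1],1),round(r[2],1),"z",np.round(np.percentile(Q[s,2],[5,50,95]),1))
E
python3 - <<'E'
from look import *
place("A")
x,y,t,w=PK["B"]; p=np.array([x,y])+rv(t,[OFF-2,0]); bot.move_gripper(78); bot.move_to([*p,130],down(np.radians(t)))
look("pa")
E
```

```text
touch True
at [636.7547536  -69.29145459  23.86290014] expected z 23.0
9.1833
leg 28 45 93 [31.1 -1. ] [31.5 -1.3] [ 5.2 64.4] 1.2 z [34.8 42.3 45.5]
```

View pics/pa.png

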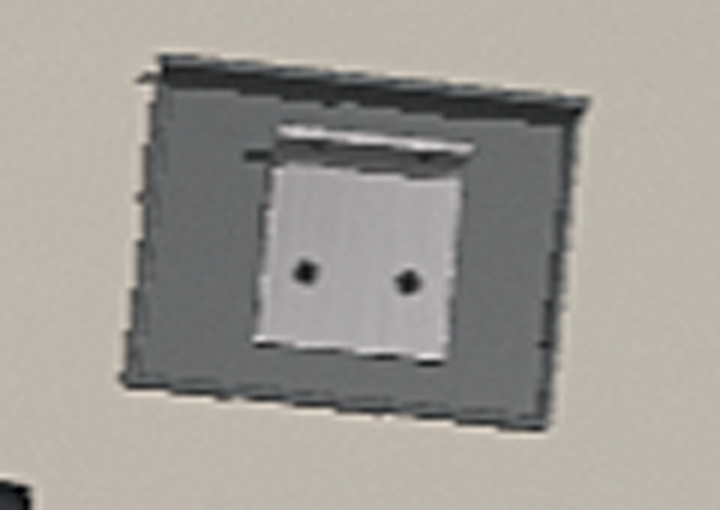

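A lies flat (leg top z 42, expected 43), centred in the tray: leg (280,130)–(472,150) parallel to the high wall. Leg centre ≈1.5 mm short of nominal, so I'll shift B the same way.

Run:
```python
from look import *
pick("B"); place("B",dx=-1.5,dy=-1)
x,y,t,w=PK["C"]; p=np.array([x,y])+rv(t,[OFF-2,0]); bot.move_gripper(72); bot.move_to([*p,130],down(np.radians(t)))
look("pb")
```

```text
hit False
grip 58.43837521055032 62.13505268096924 [451.46327764  59.96407486  20.72785425]
lifted 58.383994477389436 64.15699124336243 [ 0.18946136  0.27379367 -0.95586706] 14.2083
touch True
at [583.53438018 -63.48250221  27.80413136] expected z 27.0
18.925
leg -45 -29 79 [-32.6  -2.5] [-32.2  -2.8] [58.8  4.5] 89.1 z [35.4 42.1 45.7]
leg 28 45 92 [31.1 -1.8] [31.6 -1.8] [ 4.5 65.5] 0.5 z [34.6 41.7 44.8]
```

View pics/pb.png

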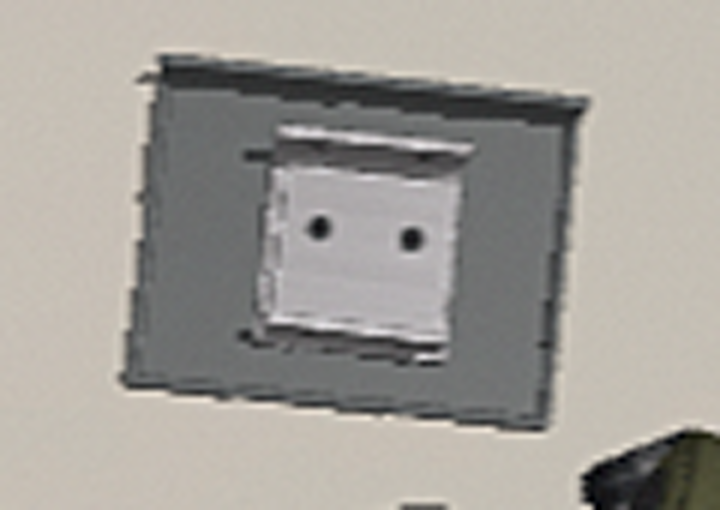

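B lies flat on A (leg top z 42), leg over A's free edge at (260,325)–(450,355); A stayed put. Face-to-face distance ≈68 mm (70 nominal). For C and D I shift the pads further inward to clear the neighbouring legs.

```bash
sed -i 's/^OFF=9./OFF=11./' pp.py
python3 - <<'E'
from look import *
pick("C"); place("C",dx=0.3,dy=-.7)
x,y,t,w=PK["D"]; p=np.array([x,y])+rv(t,[OFF-2,0]); bot.move_gripper(66); bot.move_to([*p,130],down(np.radians(t)))
look("pc")
E
```

```text
hit False
grip 52.47053651407505 61.18265748023987 [ 460.16805277 -150.76033927   20.72746952]
lifted 52.37732559115113 62.554911375045776 [-0.25791602  0.46470033 -0.3140094 ] 24.3417
touch True
at [625.09232867 -68.49319399  31.80159263] expected z 31.0
28.6083
leg -45 -29 77 [-32.5  -2.2] [-32.3  -2.8] [58.8  4.4] 89.2 z [34.7 42.7 44.8]
leg 10 28 73 [21.1 -1.5] [21.7 -2.2] [52.7  4.8] 89.8 z [35.4 42.  46. ]
leg 28 45 98 [31. -1.] [31.7 -1.7] [ 5.  65.3] 0.9 z [34.2 41.6 45. ]
```

View pics/pc.png

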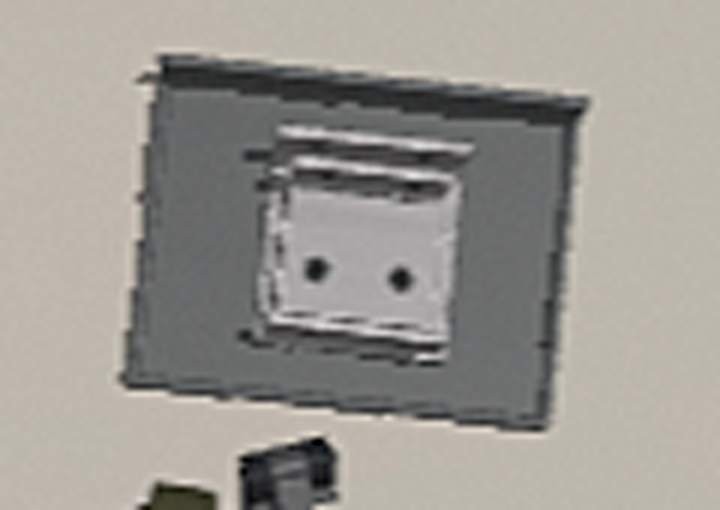

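C is flat on B with its leg (295,160)–(460,180) between A's leg and the pile; outer faces B–C ≈58 mm (60 nominal). Now D.

Run:
```python
from look import *
pick("D"); place("D",dx=-1.6,dy=-.7)
bot.move_gripper(85); bot.move_to([440,-250,200],down(np.radians(84)))
look("pd")
P=np.load("pd.npy")
for n,(a,b,c,d) in dict(brown=(204,142,232,172),drop=(204,182,230,202)).items():
    X=P[b:d,a:c].reshape(-1,3); X=X[X[:,2]>10]; print(n,np.round(X.mean(0),1))
```

```text
hit False
grip 46.113851337391196 60.48542409138463 [459.89957689 -46.27009141  20.71122436]
lifted 45.61525630072151 61.53783073831619 [ 0.61854918  0.06093977 -0.45194042] 33.1833
touch True
at [595.37260867 -64.69854402  35.76899433] expected z 35.0
38.225
leg -45 -29 77 [-32.6  -2. ] [-32.2  -2.9] [59.   4.5] 89.0 z [35.1 42.3 45.4]
leg -29 -10 64 [-23.4  -3.2] [-22.9  -2.2] [46.8  4.6] 89.6 z [34.1 42.2 45.8]
leg 10 28 73 [21.1 -1.8] [21.6 -2.3] [52.8  5. ] 88.7 z [35.1 42.3 45. ]
leg 28 45 93 [31.  -1.6] [31.5 -1.7] [ 4.7 65.2] 0.5 z [35.2 42.6 45.9]
brown [634.9  96.6  63.7]
drop [567.8  96.7  56.1]
```

View pics/pd.png

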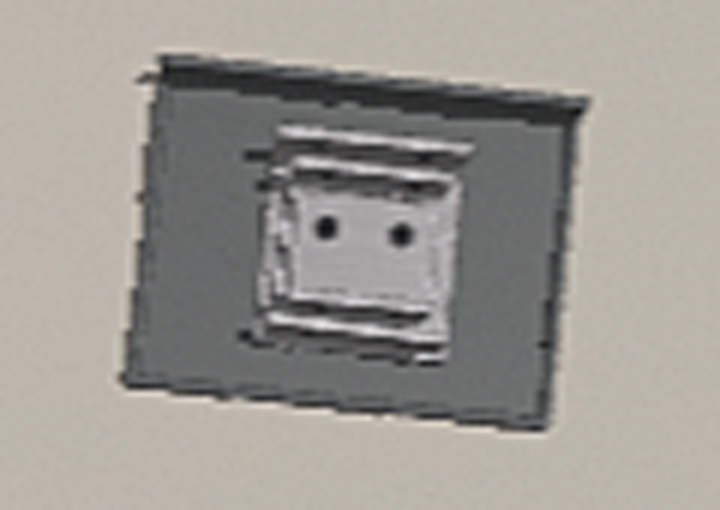

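All four are nested, with leg tops level at about 42 mm. The outer faces are about 68, 58 and 48 mm apart, and both bottles are unmoved.

```bash
python3 -c "
from rig import bot
print(bot.finish_job())"
```

```text
the job is handed in; nothing more can be done
None
```

All four brackets are nested in the tray, released and within tolerance on my camera measurements, and the job is handed in; no verdict came back.

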